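# Find the key that fits the centrifuge hub nut and tighten it

## Task

One of the two look-alike hexagon keys on the rack fits the nut of the centrifuge hub nearer you, the other is for a different size: try them on the nut, standing a wrong one upright back over a post of the rack before taking the next. With the key that fits (one too small will not go down, one too big slips round) turn the nut clockwise, seen from above, until its pointer tab meets the stop pin, and finish while holding that key: still gripped, upright and fully down on the nut, with the other key standing on a rack post and the other things left where they are.

Things in the scene. Friction and masses are not known exactly. Their poses are not given: they have to be found in the camera images.
- key_p: loose steel box key, 80 mm tall, 0.18 kg, mouth down over a rack post. Outside both keys are alike: hexagonal skirt 43 mm over flats (50 over corners), 26 mm high, all hollow; round shoulder to 37 mm; on top an upright flat tang to grip: 14 mm thick along key x, 34 mm wide along y, from 37 to 80 mm above the mouth. Origin: centre of the mouth (lower rim), z up
- key_q: outside, origin and axes exactly as key_p. One key has a hole 22 mm across flats, the other 28 mm (for 20 and 26 mm nuts), 26 mm deep; which has which cannot be seen while they stand. Hole corners at 0, 60, 120.. deg from key x. Too small: stops about 17 mm short of the washer. Too big: goes down but does not turn the nut. Fitting: goes down, turns it after up to 0.25 rad of play
- hub_a: fixed metal drive hub: square dark foot 116 mm, round grey top 100 mm wide at 54 mm height, a hexagon nut on it. Of hub_a and hub_b, the one nearer the robot (x below 0.6) is to be worked on; the other (x above 0.68) is a spare, leave it. Which is which varies. One has a 20 mm nut, the other a 26 mm nut (across flats). Origin: centre of the foot's underside, z up
- hub_a_seat (a point): centre of the top of the washer under the nut of hub_a, 58.5 mm high; turns with the nut, whose corners lie at 0, 60, 120.. deg from its x. The nut stands 22 mm above it, its top 9 mm tapered 4 mm inward all round. Washer: disc 60 mm wide with a pointer tab, 8 mm wide, out to 47 mm radius along +x. A key is fully down when its mouth rests on the washer: key origin on this point
- nut_a (a joint): turn of the nut of hub_a in rad: grows clockwise seen from above; starts at 0 to 0.15, ends at 0.8, where the tab meets the stop pin (upright, 6 mm, on the rim of the hub top). Stiff, about 0.3 N m; stays where it is left
- hub_b: fixed metal drive hub: square dark foot 116 mm, round grey top 100 mm wide at 54 mm height, a hexagon nut on it. Of hub_a and hub_b, the one nearer the robot (x below 0.6) is to be worked on; the other (x above 0.68) is a spare, leave it. Which is which varies. One has a 20 mm nut, the other a 26 mm nut (across flats). Origin: centre of the foot's underside, z up
- hub_b_seat (a point): centre of the top of the washer under the nut of hub_b, 58.5 mm high; turns with the nut, whose corners lie at 0, 60, 120.. deg from its x. The nut stands 22 mm above it, its top 9 mm tapered 4 mm inward all round. Washer: disc 60 mm wide with a pointer tab, 8 mm wide, out to 47 mm radius along +x. A key is fully down when its mouth rests on the washer: key origin on this point
- nut_b (a joint): turn of the nut of hub_b in rad: grows clockwise seen from above; starts at 0 to 0.15, ends at 0.8, where the tab meets the stop pin (upright, 6 mm, on the rim of the hub top). Stiff, about 0.3 N m; stays where it is left
- rack: fixed grey key rack: a narrow shelf 44 mm by 260 mm, long along its y, top at 50 mm height, with three upright grey posts (16 mm diameter, 18 mm tall, tapered tip) 80 mm apart. Origin: centre of its underside
- post_1 (a point): foot of a rack post, on the shelf's top (50 mm high), at y = -80 mm of the rack; the origin of a key standing here is within a few mm of it (the post is looser in the bigger holes)
- post_2 (a point): foot of a rack post, on the shelf's top (50 mm high), at y = 0 mm of the rack; the origin of a key standing here is within a few mm of it (the post is looser in the bigger holes)
- post_3 (a point): foot of a rack post, on the shelf's top (50 mm high), at y = 80 mm of the rack; the origin of a key standing here is within a few mm of it (the post is looser in the bigger holes)
- specimen_cup: bystander, leave alone: clear cup with white screw lid, 64 mm wide, 72 mm tall; origin at the centre of its underside
- cover_box: bystander, leave alone: small flat box, 34x34x18 mm; origin at the centre of its underside
- oil_vial: bystander, leave alone: brown glass vial with black cap, 30 mm wide, 58 mm tall; origin at the centre of its underside
- timer: bystander, leave alone: flat white timer with three buttons, 72x66x21 mm; origin at the centre of its underside
- dish: bystander, leave alone: clear petri dish, 58 mm wide, 14 mm tall; origin at the centre of its underside
Things that resemble listed ones, but are neither listed nor needed, are in the scene too. What is shaped like the key_p but purple is not meant.

How it is judged:
By the outcome, as a careful person would: the job done as asked, in the order asked, and still so for the second after the job is handed in, while the arm keeps its last pose, push and grip.
It also fails if it takes over 64 s, if anything falls off the work surface, if the arm or the gripper's body presses on something with over 40 N, if the wrist force passes 120 N, or if a joint passes its speed limit or range.

## Robot

A 7-joint arm with a two-finger parallel gripper is mounted at the origin on the work surface; the furniture and walls round the work are solid. World frame = base frame: x ahead of the robot, y to its left, z up, the work surface at z = 0. Lengths are in mm, angles in rad, forces in N, time in s.
With the tool pointing down it reaches from about 350 to 900 mm from the base axis. Payload 7.2 kg.
Tool frame: the origin (TCP) lies midway between the tips of the shut fingers; the grasp point (between the pads) lies 19 mm behind it; z points along the fingers, y is the direction in which the jaws open and shut (so a half turn about z gives the same grasp; the last joint's range is limited). The gripper opens to 85 mm and grips with 20 to 120 N. Pads are 22 mm wide; open, the fingers measure 114 mm over their backs; the gripper's body (76 mm by 85 mm) begins 54 mm behind the grasp point. The pads swing forward as they close: fully open they stand 13 mm farther back than shut.
Start: joints at [1.282, 0.411, -0.013, 1.596, 0.006, 1.134, -0.082], TCP at [136.869, -609.832, 231.297] pointing down, gripper open.
Joint ranges: [-2.95, 2.95], [-0.29, 1.99], [-1.47, 1.44], [0.14, 2.54], [-1.03, 4.17], [0.13, 1.85], [-2.86, 2.86]. Speed limits (rad/s): [2.39, 2.39, 3.01, 3.01, 3.14, 3.14, 3.14].

## Interface

Orientations are given as [roll, pitch, yaw] about the fixed x, y, z axes, in that order (R = Rz(yaw) Ry(pitch) Rx(roll)).
In Python, from station import r gives the robot as it stands. The module is installed in compiled form; this text tells all that it offers.
- The arm moves only by the tool drive_tool, never from a script. Its argument "plan" is one flat list of numbers, 5 for each row, row after row: the finger opening in m, from 0 to 0.0854, then the shift along the tool's x, y, z in m, then the turn about the tool's z in rad. A call has 1 to 10 rows; each row is the pose to reach, as a shift and turn from the pose commanded when the call began, along the tool's axes at that moment; what a row does not reach only later rows make up. A row lasts 1/12 s, in which the tool goes at most 41.7 mm and 7.16 degrees, less where a joint would pass 70% of its speed; a pose out of reach is approached as far as the arm can. A call with a gripper value outside its range is refused whole. The fingers move at their own pace and stop on an object; "force" is the grip in N (left out, the last holds). Time passes only in rows, so rows that repeat a pose let the fingers close. It gives the time, the measured TCP pose, the force and the opening at its end, in the units of the state.
- r.state(): the state, without advancing time (a new reading comes with each control period).
- r.capture(name): name is "side" or "top" or "wrist"; returns a dict with "image" (400x640x3 uint8, blue, green, red), "fov_y" (degrees; the focal length in pixels is half the picture's height over the tangent of half this angle, whatever the lens; pixels are square), "cx", "cy" (the principal point, pixels), "distortion" ([k1, k2, p1, p2, k3] as OpenCV has them; the pictures are not rectified), "position" and "attitude" of the camera in the world; the wrist camera has in their place "tool_from_camera" (4x4, takes a point from camera to tool coordinates, whose origin is the TCP and whose axes are the flange's). Camera axes: x right, y up, looking along -z (the intrinsics and any distortion apply to the point x, -y, -z); pixel columns grow to the right and rows downward; lengths in mm; the calibration is good to about 2 mm. A picture is of the moment at which its call begins: read the wrist's pose just before it. There is no depth.
- r.finish_job(): hands the job in, once; it reports no verdict.
The state is a dict: "clock": time; "joint_pos": joint angles; "joint_velocities": joint speeds; "effort": joint torques, N m; "position": TCP position; "ee_rot": TCP orientation; "wrist_force": force on the tool from outside, world axes, zero at the start; "torque": the same for the moment, N m; "opening": finger opening in mm.
Only numpy, scipy, OpenCV 4.12 (cv2) and the standard library are available. Lean on these libraries where they do the work, as an engineer would, in place of code of your own. Each camera call takes 0.05 s, during which the arm holds its last target. There are 200 camera calls.

## Working session

There is one attempt and no reset: what is moved stays moved. The work goes in short steps, Python scripts to look and compute and a tool call to move; the robot and the scene stay as the last step left them, time stands still between calls to the robot, and variables do not carry over. Pictures are saved under pics/ and viewed, about 8 in all and at most 12, crops included, and the job is handed in when it is done.

Besides the shell and the picture viewer there is one more tool, called after ">>>" as name(argument=value, ...) on one line, values as JSON. drive_tool: Moves the arm, as the interface text tells. Its arguments: {"type":"object","properties":{"plan":{"type":"array"},"force":{"type":"number"}},"required":["plan"]}

```bash
mkdir -p pics; cat > h.py <<'E'
import numpy as np, cv2
from station import r
from scipy.spatial.transform import Rotation as R
def cam(name):
    s=r.state(); c=r.capture(name); h,w=c["image"].shape[:2]
    f=h/2/np.tan(np.radians(c["fov_y"])/2); K=np.array([[f,0,c["cx"]],[0,f,c["cy"]],[0,0,1]])
    if "tool_from_camera" in c:
        T=np.eye(4);T[:3,:3]=R.from_euler('xyz',s["ee_rot"]).as_matrix();T[:3,3]=s["position"]
        T=T@np.array(c["tool_from_camera"])
    else:
        a=np.array(c["attitude"]);T=np.eye(4)
        T[:3,:3]=a if a.shape==(3,3) else R.from_euler('xyz',a).as_matrix(); T[:3,3]=c["position"]
    return dict(img=c["image"],K=K,d=np.array(c["distortion"],float),T=T)
def save(c,n): np.savez('pics/'+n+'.npz',**c); cv2.imwrite('pics/'+n+'.png',c["img"])
def load(n): return dict(np.load('pics/'+n+'.npz'))
def at(c,u,v,z):
    p=cv2.undistortPoints(np.array([[[u,v]]],float),c["K"],c["d"])[0,0]
    d=c["T"][:3,:3]@[p[0],-p[1],-1]; o=c["T"][:3,3]
    return o+d*(z-o[2])/d[2]
def proj(c,P):
    q=(np.atleast_2d(P)-c["T"][:3,3])@c["T"][:3,:3]*[1,-1,-1]
    return cv2.projectPoints(q,np.zeros(3),np.zeros(3),c["K"],c["d"])[0][:,0]
E
python3 - <<'E'
from h import *
print(r.state())
c=r.capture("top"); print({k:v for k,v in c.items() if k!="image"})
for n in("top","side"): save(cam(n),n+"0")
E
```

```text
{'clock': 0.0, 'joint_pos': array([ 1.28179412,  0.41189367, -0.01271163,  1.59706911,  0.00562778,
        1.13426452, -0.08219913]), 'joint_velocities': array([-5.42498387e-04,  6.09493347e-04, -4.34964444e-05, -1.82998229e-03,
       -5.17989211e-04,  2.86905884e-04,  8.95222331e-04]), 'effort': array([-1.22421202e-04, -6.00621986e+01,  6.82284348e-01, -2.99412739e+01,
        1.39825660e-02,  1.04907586e-02, -1.59261788e-05]), 'position': array([ 136.72460141, -609.3533338 ,  230.44668767]), 'ee_rot': array([-3.13999972e+00,  1.38546945e-04,  2.20839359e-01]), 'wrist_force': array([ 0.63079059, -0.73287045, -0.62324222]), 'torque': array([ 6.10488349e-03,  7.24917016e-06, -4.22640528e-02]), 'opening': 85.10797123507757}
{'fov_y': 52.22660350651546, 'cx': 323.5046474211883, 'cy': 206.05338717169008, 'distortion': array([0.00384381, 0.        , 0.        , 0.        , 0.        ]), 'position': array([ 470.55098291,   23.4941952 , 1191.21156185]), 'attitude': array([ 0.07432547, -0.0115353 , -1.57897219])}
```

View pics/top0.png

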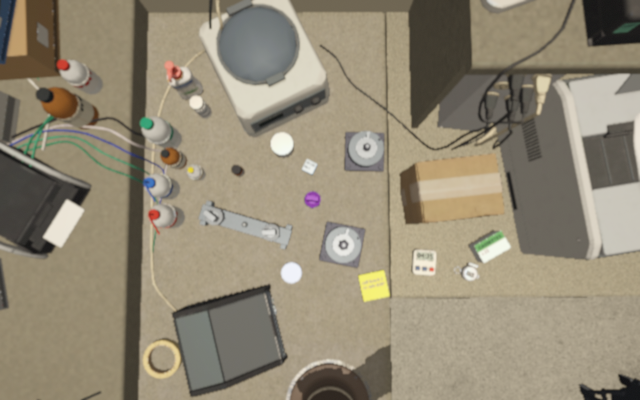

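View pics/side0.png

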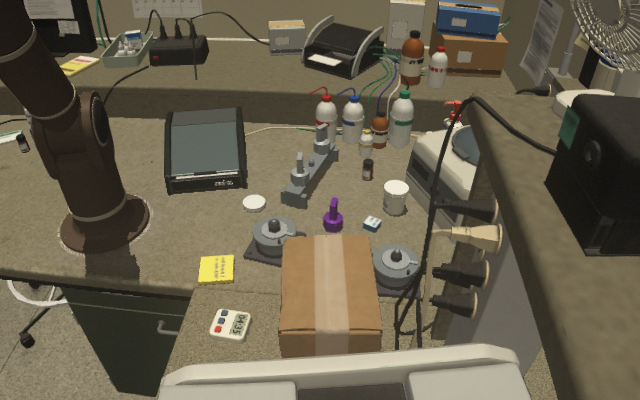

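Top view: near hub (nut at 343,244), far hub (366,149), rack from (208,213) to (288,235) with keys at its ends, empty middle post at (245,225), and a purple decoy at (312,200).

```bash
python3 - <<'E'
from h import *
c=load("top0")
for n,u,v,z in[("nut",343,244,75),("farnut",366,149,75),("keyL",210,212,130),("keyR",283,236,130),("post2",245,225,60),("purple",312,200,30),("dish",291,272,10),("cup",282,144,72),("box",404,188,100),("tmr",425,262,20),("cover",310,166,18)]: print(n,at(c,u,v,z).round(0))
a=cv2.resize(c["img"][185:275,190:370],None,fx=4.4,fy=4.4,interpolation=2); cv2.imwrite("pics/crop1.png",a)
E
```

```text
nut [449. -42.  75.]
farnut [ 711. -109.   75.]
keyL [536. 305. 130.]
keyR [472. 116. 130.]
post2 [504. 227.  60.]
purple [574.  42.  30.]
dish [370. 104.  10.]
cup [728. 124.  72.]
box [ 599. -207.  100.]
tmr [ 395. -279.   20.]
cover [675.  48.  18.]
```

View pics/crop1.png

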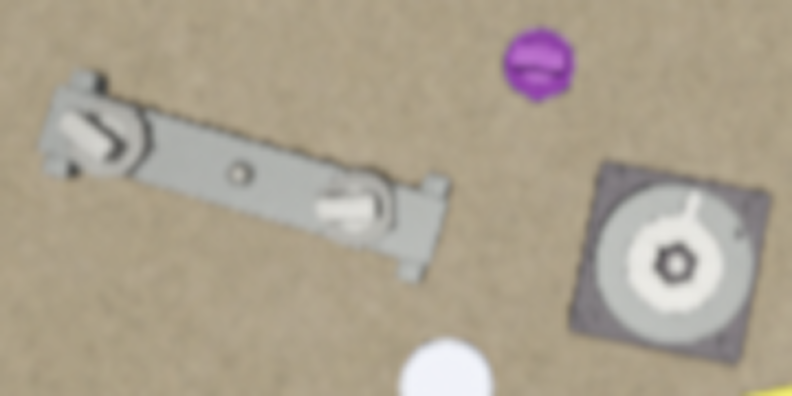

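```bash
cat >> h.py <<'E'
def go(p,yaw=None):
    "tool-frame shift (m) and turn to reach world p (mm), yaw"
    s=r.state(); M=R.from_euler('xyz',s["ee_rot"]).as_matrix()
    t=0 if yaw is None else -((yaw-s["ee_rot"][2]+np.pi)%(2*np.pi)-np.pi)
    print("pos",s["position"].round(1),"rot",s["ee_rot"].round(3),"t",round(s["clock"],2),"shift",((M.T@(np.array(p)-s["position"]))/1000).round(4),"turn",round(t,3))
E
python3 -c "
from h import *
go([430,80,300],1.6)
print(r.capture('wrist')['tool_from_camera'],r.capture('wrist')['fov_y'])"
```

```text
pos [ 136.8 -609.5  230.6] rot [-3.14   0.     0.221] t 0.15 shift [ 0.4371 -0.6086 -0.0686] turn -1.379
[[ 3.42358351e-04  9.51317655e-01  3.08211943e-01  7.78135434e+01]
 [ 9.99999575e-01 -5.89512773e-04  7.08784030e-04  2.95504499e-01]
 [ 8.55973638e-04  3.08211570e-01 -9.51317453e-01 -1.41271453e+02]
 [ 0.00000000e+00  0.00000000e+00  0.00000000e+00  1.00000000e+00]] 63.31505209523889
```

>>> drive_tool(plan=[0.085,0,0,-0.07,-0.1,0.085,0.027,-0.038,-0.07,-0.2,0.085,0.05,-0.07,-0.07,-0.3,0.085,0.07,-0.1,-0.07,-0.4,0.085,0.1,-0.135,-0.07,-0.5,0.085,0.12,-0.165,-0.07,-0.6,0.085,0.145,-0.2,-0.07,-0.7,0.085,0.17,-0.235,-0.07,-0.8,0.085,0.19,-0.265,-0.07,-0.9,0.085,0.215,-0.3,-0.07,-1.0])

```text
clock: 1.08
position: [280.5, -269.3, 301.4]
ee_rot: [3.141, 0.001, 1.225]
wrist_force: [0.8, 0.0, -0.0]
opening: 84.9
```

```bash
python3 -c "
from h import *
go([430,80,300],1.6)"
```

```text
pos [ 280.5 -269.3  301.4] rot [3.141e+00 1.000e-03 1.225e+00] t 1.08 shift [0.3793 0.0224 0.0011] turn -0.375
```

>>> drive_tool(plan=[0.085,0.035,0.004,0,-0.1,0.085,0.07,0.008,0,-0.2,0.085,0.11,0.012,0,-0.3,0.085,0.15,0.015,0,-0.36,0.085,0.19,0.018,0,-0.36,0.085,0.23,0.022,0,-0.36,0.085,0.27,0.026,0,-0.36,0.085,0.31,0.03,0,-0.36,0.085,0.35,0.035,0,-0.36,0.085,0.39,0.04,0,-0.36])

```text
clock: 1.92
position: [452.2, 83.1, 301.7]
ee_rot: [3.14, 0.001, 1.58]
wrist_force: [1.4, -0.8, 0.0]
opening: 84.8
```

>>> drive_tool(plan=[0.085,0.035,0.0,0,0,0.085,0.06,0,0,0,0.085,0.06,0.0,0,0,0.085,0.06,0,0,0])

```text
clock: 2.25
position: [450.7, 142.9, 301.1]
ee_rot: [-3.141, -0.0, 1.585]
wrist_force: [0.2, -0.7, -0.0]
opening: 84.9
```

```bash
python3 -c "
from h import *
go([430,80,300],1.6)
c=cam('wrist');save(c,'w1')
print(r.state()['joint_pos'].round(2))
"
```

```text
pos [450.7 142.9 301.1] rot [-3.141 -0.     1.585] t 2.25 shift [-0.0626 -0.0215  0.0011] turn -0.015
[ 0.41  0.19 -0.92  1.81  0.16  1.22 -0.55]
```

View pics/w1.png

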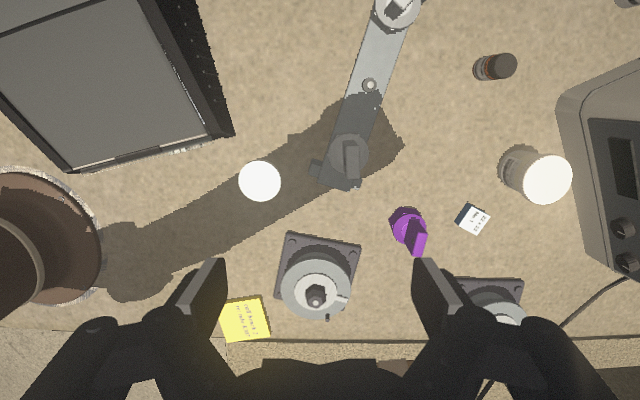

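The wrist view shows the near nut at (316,294), right key (350,160) in shadow, empty post (369,85), left key (397,8) and the purple decoy (410,230).

```bash
python3 - <<'E'
from h import *
c=load("w1"); i=c["img"]
f=lambda u,v,w,h,k,g: cv2.resize((255*(i[v:v+h,u:u+w]/255.)**g).astype('uint8'),None,fx=k,fy=k,interpolation=2)
a=f(300,110,100,100,4,.5); b=f(270,240,100,100,4,.8)
cv2.imwrite("pics/crop2.png",np.hstack([a,b]))
E
```

```text
(no output)
```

View pics/crop2.png

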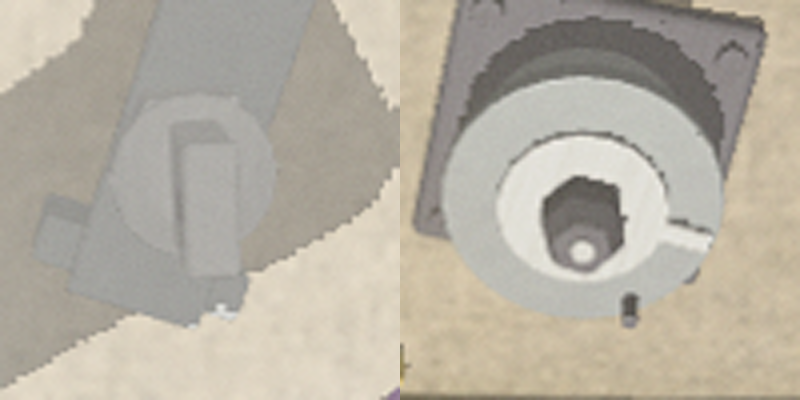

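```bash
python3 - <<'E'
from h import *
c=load("w1")
P=lambda u,v,z:at(c,u,v,z)[:2]
t=[P(300+u/4,110+v/4,130) for u,v in((186,143),(238,143),(238,276),(188,276))]
print("tang",np.mean(t,0).round(1),[x.round(1) for x in t],"yaw",np.degrees(np.arctan2(*(t[0]+t[1]-t[2]-t[3])[::-1])))
s=P(315.5,292,58.5); w=P(270+(712-400)/4,240+238/4,58.5)
print("seat",s.round(1),"tab",w.round(1),np.linalg.norm(w-s),np.degrees(np.arctan2(*(w-s)[::-1])))
p=P(270+(629-400)/4,240+320/4,54);print("pin",p,np.degrees(np.arctan2(*(p-s)[::-1])))
print("hubtop centre",P(270+(583-400)/4,240+197/4,54))
print("post2 tip",P(368.5,84,68))
print("skirt circ",P(300+192/4,110+173/4,87),"keyL",P(397,8,130))
E
```

```text
tang [482.8 156.9] [array([475.7, 173.4]), array([488.2, 173.6]), array([489.9, 140.5]), array([477.5, 140.3])] yaw 93.02237729868432
seat [447.4 -39.5] tab [492.8 -51.2] 46.870323246247025 -14.392278584199333
pin [464.82885644 -89.82999101] -70.83862269227464
hubtop centre [447.6399572  -38.11072377]
post2 tip [502.65435215 232.24514107]
skirt circ [481.39367192 158.49525984] keyL [515.15265928 294.3409921 ]
```

```bash
python3 -c "
from h import *
go([482.8,156.9,94],1.623)"
```

```text
pos [450.9 141.3 301.1] rot [-3.141  0.     1.582] t 2.3 shift [0.0153 0.0321 0.207 ] turn -0.041
```

>>> drive_tool(plan=[0.06,0.015,0.032,0.02,-0.04,0.06,0.015,0.032,0.05,-0.04,0.06,0.015,0.032,0.08,-0.04,0.06,0.015,0.032,0.105,-0.04,0.06,0.015,0.032,0.12,-0.04,0.06,0.015,0.032,0.12,-0.04,0.06,0.015,0.032,0.12,-0.04])

```text
clock: 2.88
position: [483.0, 155.2, 181.1]
ee_rot: [-3.14, 0.001, 1.619]
wrist_force: [-0.7, -0.0, -0.8]
opening: 59.9
```

```bash
python3 -c "
from h import *
go([482.8,156.9,94],1.623)
c=cam('wrist');save(c,'w2')
i=c['img']; cv2.imwrite('pics/w2g.png',(255*(i/255.)**.6).astype('uint8'))
"
```

```text
pos [483.  155.2 181.1] rot [-3.140e+00  1.000e-03  1.619e+00] t 2.88 shift [0.0018 0.     0.0871] turn -0.004
```

View pics/w2g.png

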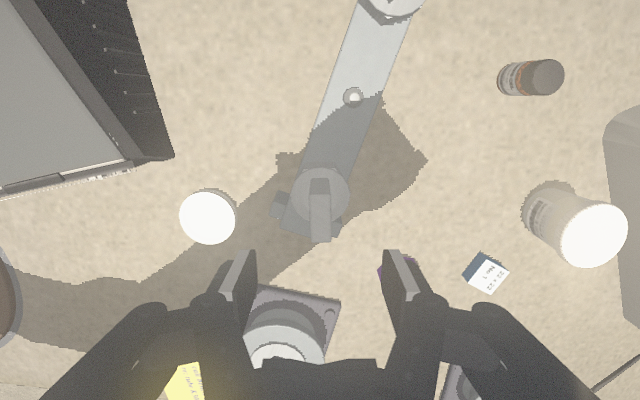

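```bash
python3 -c "
from h import *
c=load('w2')
for p in((309,194),(331,194),(331,242),(311,242),(320.5,218)): print(at(c,*p,130).round(1))
print(at(c,353,96,68), at(c,320,192,87))
go([482.8,156.9,94],1.623)"
```

```text
[474.7 173.5 130. ]
[488.4 174.2 130. ]
[490.4 141.4 130. ]
[477.3 140.8 130. ]
[482.7 157.9 130. ]
[503.6232071 232.8757797  68.       ] [482.24543269 162.02987307  87.        ]
pos [483.5 155.8 182.1] rot [3.141 0.    1.619] t 2.93 shift [ 0.0011 -0.0008  0.0881] turn -0.004
```

>>> drive_tool(plan=[0.06,0.002,0,0.03,-0.01,0.06,0.002,0,0.06,-0.01,0.06,0.002,0,0.078,-0.01,0.06,0.002,0,0.087,-0.01,0.06,0.002,0,0.087,-0.01,0.0,0.002,0,0.087,-0.01,0.0,0.002,0,0.087,-0.01,0.0,0.002,0,0.087,-0.01,0.0,0.002,0,0.087,-0.01,0.0,0.002,0,0.087,-0.01], force=70)

```text
clock: 3.77
position: [483.9, 159.0, 95.7]
ee_rot: [3.139, -0.0, 1.631]
wrist_force: [-0.5, -0.9, 7.3]
opening: 13.5
```

>>> drive_tool(plan=[0.0,0,0,0,0,0.0,0,0,0,0,0.0,0,0,0,0,0.0,0,0,-0.02,0,0.0,0,0,-0.04,0,0.0,0,0,-0.06,0,0.0,0,0,-0.06,0])

```text
clock: 4.35
position: [484.7, 159.8, 158.0]
ee_rot: [3.136, -0.001, 1.631]
wrist_force: [-0.1, 0.2, -2.1]
opening: 12.8
```

```bash
python3 -c "
from h import *
go([447.4,-39.5,170],1.634-.304)
c=cam('wrist');save(c,'w3');print(r.state()['joint_pos'].round(2))
cv2.imwrite('pics/w3g.png',(255*(c['img'][100:,100:560]/255.)**.5).astype('uint8'))
"
```

```text
pos [484.7 159.8 158. ] rot [ 3.136e+00 -1.000e-03  1.631e+00] t 4.35 shift [-0.1967 -0.0491 -0.0125] turn 0.301
[ 0.26  0.43 -0.85  1.92  0.39  0.96 -0.71]
```

View pics/w3g.png

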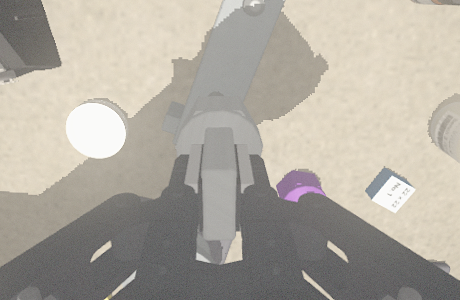

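>>> drive_tool(plan=[0.0,-0.01,0,-0.01,0.05,0.0,-0.04,-0.01,-0.012,0.13,0.0,-0.075,-0.02,-0.012,0.21,0.0,-0.11,-0.03,-0.012,0.31,0.0,-0.145,-0.04,-0.012,0.31,0.0,-0.175,-0.047,-0.012,0.31,0.0,-0.19,-0.049,-0.01,0.31,0.0,-0.195,-0.049,-0.01,0.31,0.0,-0.195,-0.049,-0.01,0.31,0.0,-0.195,-0.049,-0.01,0.31])

```text
clock: 5.23
position: [445.6, -38.4, 164.3]
ee_rot: [-3.141, -0.001, 1.32]
wrist_force: [0.6, 0.4, -1.1]
opening: 12.9
```

```bash
python3 -c "
from h import *
go([447.7,-38,104.5],1.32)
c=cam('wrist');save(c,'w4');save(cam('side'),'s4');print(r.state()['joint_pos'].round(2))
a=cv2.resize((255*(c['img'][120:400,160:480]/255.)**.6).astype('uint8'),None,fx=1.5,fy=1.5)
b=cv2.resize(load('s4')['img'][170:290,220:325],(320,420))
b=cv2.resize(b,(315,420))
cv2.imwrite('pics/w4g.png',np.hstack([a,b]))
"
```

```text
pos [445.6 -38.4 164.3] rot [-3.141e+00 -1.000e-03  1.320e+00] t 5.23 shift [0.0008 0.0019 0.0598] turn -0.0
[ 0.65  0.28 -0.78  2.05  0.25  0.91 -0.51]
```

View pics/w4g.png

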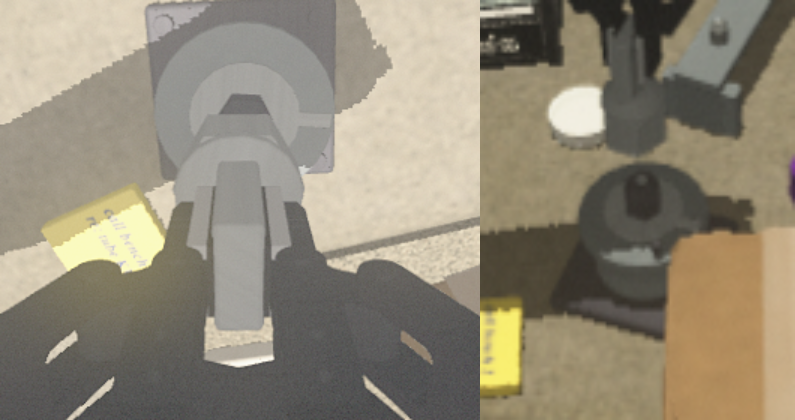

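```bash
python3 -c "
from h import *
c=load('w4');g=lambda u,v,z:at(c,160+u/1.5,120+v/1.5,z).round(1)
print('tang ends',g(240,162,198.6),g(240,328,198.6),'len',np.linalg.norm(g(240,162,198.6)-g(240,328,198.6)))
print('washer L,R,top',g(190,113,58.5),g(300,113,58.5),g(245,65,58.5),'tab',g(331,120,58.5))
print('hubtop L R top',g(155,98,54),g(336,98,54),g(245,22,54))
print('holder predicted washer', (proj(c,[[447.4,-39.5,58.5]])-[160,120])*1.5)
E=[[447.4+30*np.cos(a),-39.5+30*np.sin(a),58.5] for a in np.radians([75.6,165.6,-14.4])]
print((proj(c,E)-[160,120])*1.5)
"
```

```text
tang ends [453.1  -7.  198.6] [441.  -54.6 198.6] len 49.1138473345349
washer L,R,top [419.8 -31.4  58.5] [476.5 -45.9  58.5] [454.5 -13.5  58.5] tab [491.8 -53.9  58.5]
hubtop L R top [403.  -19.9  54. ] [497.4 -44.   54. ] [459.8   7.3  54. ]
holder predicted washer [[244.01218915 114.77835555]]
[[244.25172995  59.22500316]
 [187.76105145 114.73721654]
 [300.24475014 114.82176826]]
```

>>> drive_tool(plan=[0.0,-0.0005,0.0025,0.01,0.02,0.0,-0.0005,0.0025,0.02,0.02,0.0,-0.0005,0.0025,0.028,0.02,0.0,-0.0005,0.0025,0.034,0.02,0.0,-0.0005,0.0025,0.038,0.02,0.0,-0.0005,0.0025,0.042,0.02,0.0,-0.0005,0.0025,0.044,0.02,0.0,-0.0005,0.0025,0.044,0.02])

```text
clock: 6.0
position: [447.8, -39.9, 119.9]
ee_rot: [-3.141, -0.0, 1.301]
wrist_force: [-0.3, -0.1, -0.6]
opening: 13.3
```

>>> drive_tool(plan=[0.0,0,0,0.002,0,0.0,0,0,0.004,0,0.0,0,0,0.005,0,0.0,0,0,0.005,0])

```text
clock: 6.33
position: [448.3, -39.7, 115.3]
ee_rot: [3.141, -0.001, 1.301]
wrist_force: [1.2, 2.0, -1.8]
opening: 12.9
```

>>> drive_tool(plan=[0.0,0,0,0.003,0,0.0,0,0,0.006,0,0.0,0,0,0.009,0,0.0,0,0,0.011,0,0.0,0,0,0.0125,0,0.0,0,0,0.0125,0])

```text
clock: 6.83
position: [448.4, -39.5, 104.0]
ee_rot: [3.141, 0.001, 1.301]
wrist_force: [-4.7, 3.7, 20.5]
opening: 12.6
```

>>> drive_tool(plan=[0.0,0,0,-0.0005,0.05,0.0,0,0,-0.0005,0.1,0.0,0,0,-0.0005,0.15,0.0,0,0,-0.0005,0.2,0.0,0,0,-0.0005,0.25,0.0,0,0,-0.0005,0.3,0.0,0,0,-0.0005,0.35,0.0,0,0,-0.0005,0.4,0.0,0,0,-0.0005,0.4])

```text
clock: 7.58
position: [449.4, -39.3, 104.1]
ee_rot: [3.139, -0.002, 0.899]
wrist_force: [1.3, 4.1, 7.3]
opening: 13.0
```

```bash
python3 -c "
from h import *
go([447.7,-38,104.5],1.32);s=r.state();print(s['wrist_force'],s['torque'],s['joint_pos'])
c=cam('wrist');save(c,'w5')
i=c['img']; t=cam('top'); save(t,'t5')
a=cv2.resize((255*(c['img'][120:400,160:480]/255.)**.6).astype('uint8'),None,fx=1.5,fy=1.5)
cv2.imwrite('pics/w5g.png',a)
"
```

```text
pos [449.4 -39.3 104.1] rot [ 3.139e+00 -2.000e-03  8.990e-01] t 7.58 shift [-0.0001 -0.0021 -0.0004] turn -0.421
[1.34697829 4.11241516 7.28827666] [ 0.97004299 -0.31682407  0.07471055] [ 0.50679645  0.35400228 -0.62597034  2.10704614  0.29836133  0.76306169
 -0.97896421]
```

View pics/w5g.png

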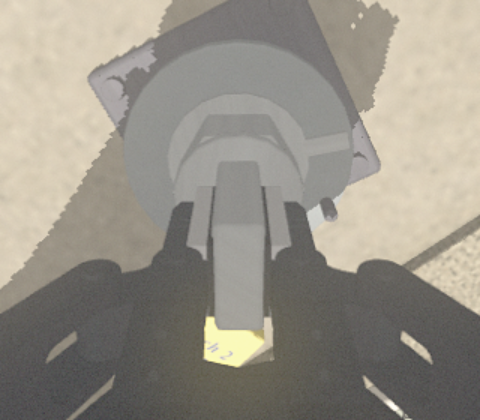

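```bash
python3 -c "
from h import *
c=load('w5')
S=np.array([447.6,-40.3])
for u,v in((349,142),(346,133),(350,151)):
  p=at(c,160+u/1.5,120+v/1.5,58.5)[:2]-S; print(p,np.linalg.norm(p),np.degrees(np.arctan2(p[1],p[0])))
p=at(c,160+330/1.5,120+218/1.5,54)[:2]-S; print('pin',p,np.degrees(np.arctan2(p[1],p[0])))
for a in(-15.5,-27,-38): print(a,(proj(c,[[S[0]+46*np.cos(np.radians(a)),S[1]+46*np.sin(np.radians(a)),58.5]])-[160,120])*1.5)
"
```

```text
[ 41.12855004 -22.01152998] 46.648312729640054 -28.155180645639813
[ 42.39439355 -17.98298365] 46.05075792967724 -22.985834297864944
[ 39.19554672 -25.57209241] 46.79981615964372 -33.121370315682164
pin [ 13.82116566 -48.71523821] -74.16065030763333
-15.5 [[341.98211387 119.88151615]]
-27 [[347.1724146  140.19693568]]
-38 [[347.88942002 159.88421972]]
```

>>> drive_tool(plan=[0.0,0,0,0,0.06,0.0,0,0,0,0.12,0.0,0,0,0,0.18,0.0,0,0,0,0.24,0.0,0,0,0,0.3,0.0,0,0,0,0.36,0.0,0,0,0,0.42,0.0,0,0,0,0.47,0.0,0,0,0,0.5,0.0,0,0,0,0.5])

```text
clock: 8.52
position: [449.9, -40.0, 104.1]
ee_rot: [3.14, -0.003, 0.4]
wrist_force: [4.5, 1.2, 5.4]
opening: 13.1
```

```bash
python3 -c "
from h import *
s=r.state();print(s['wrist_force'],s['torque'],s['ee_rot'],s['position'])
c=cam('wrist');save(c,'w6');save(cam('top'),'t6')
a=cv2.resize((255*(c['img'][120:400,160:480]/255.)**.6).astype('uint8'),None,fx=1.5,fy=1.5)
cv2.imwrite('pics/w6g.png',a)
"
```

```text
[4.50434603 1.24430807 5.3556672 ] [ 0.31034473 -0.96704789  0.09527473] [ 3.13968132 -0.00335443  0.40021871] [449.89164567 -39.99820815 104.13602659]
```

View pics/w6g.png

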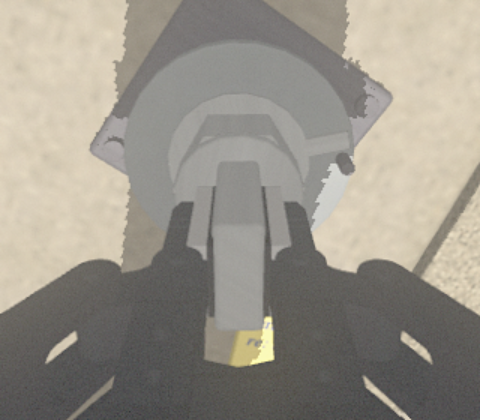

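>>> drive_tool(plan=[0.0,0,0,0,0.04,0.0,0,0,0,0.07,0.0,0,0,0,0.07])

```text
clock: 8.87
position: [449.9, -40.1, 104.2]
ee_rot: [3.14, -0.004, 0.331]
wrist_force: [4.4, 0.1, 6.2]
opening: 13.0
```

```bash
python3 -c "
from h import *
s=r.state();print(s['wrist_force'],s['torque'],s['ee_rot'],s['effort'].round(2))"
```

```text
[4.41112529 0.09484142 6.23872343] [ 0.21433164 -1.00824989  0.36947925] [ 3.13978752 -0.00357289  0.33112086] [  0.94 -40.32  -2.37 -17.34  -0.34   1.55  -0.87]
```

>>> drive_tool(plan=[0.0,0,0,0,0.03,0.0,0,0,0,0.04,0.0,0,0,0,0.04])

```text
clock: 9.12
position: [449.9, -40.1, 104.2]
ee_rot: [3.14, -0.003, 0.293]
wrist_force: [3.8, 0.2, 5.4]
opening: 13.0
```

```bash
python3 -c "
from h import *
s=r.state();print(s['wrist_force'],s['torque'],s['ee_rot'],s['effort'].round(2))"
```

```text
[3.83867816 0.17530718 5.39561674] [ 0.18801594 -0.91419303  0.73430974] [ 3.13967808 -0.00348906  0.29314327] [  1.1  -40.2   -2.24 -17.34  -0.64   1.51  -0.91]
```

>>> drive_tool(plan=[0.0,0,0,0,0.03,0.0,0,0,0,0.04,0.0,0,0,0,0.04,0.0,0,0,0,0.04])

```text
clock: 9.45
position: [449.9, -40.2, 104.2]
ee_rot: [3.14, -0.004, 0.255]
wrist_force: [4.6, -0.3, 6.4]
opening: 13.1
```

```bash
python3 -c "
from h import *
s=r.state();print(s['wrist_force'],s['torque'],s['ee_rot'],s['effort'].round(2))
c=cam('wrist');save(c,'w7')
a=cv2.resize((255*(c['img'][190:290,330:430]/255.)**.6).astype('uint8'),None,fx=5,fy=5)
cv2.imwrite('pics/w7g.png',a)"
```

```text
[ 4.58706266 -0.29171522  6.40325373] [ 0.06792686 -0.97931338  1.04371344] [ 3.13955789 -0.00355618  0.25450746] [  1.27 -40.1   -2.07 -17.35  -0.9    1.47  -1.04]
```

View pics/w7g.png

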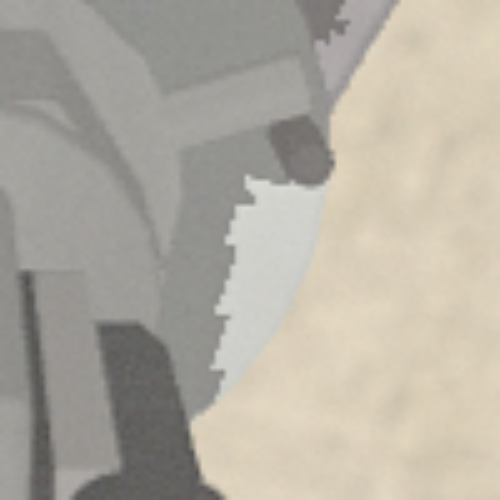

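```bash
python3 -c "
from h import *
print(r.finish_job(), r.state()['clock'])"
```

```text
the job is handed in; nothing more can be done
the job is handed in; nothing more can be done
```

The nut on the nearer hub is turned clockwise to its stop pin, and I handed the job in with the fitting key still gripped on it. It took about 9.5 s.

- **Which key:** I took the key on the rack end nearer the hub, and it fitted at the first try. It went fully down, and its play was taken up over the first part of the turn. After that the pointer tab followed the key one to one in the pictures. The other key was never touched and is still on its post.
- **At the stop:** The last close-up shows the tab against the pin. Turning torque rose from 0.37 to 0.73 to 1.04 N m over the last small turns, well above the nut's 0.3 N m.
- **Key seating:** The tool height of 104.2 mm agrees with the 104.2 mm worked out for the key mouth resting on the washer. The tool was about 0.004 rad off upright, the grip force was set to 70 N, and the downward contact force was about 6 N.

No check failed. The nut position I measured from the images was about 2 mm from where the tool settled, which is within the fit. I took no final overview picture of the other objects; nothing near them was moved.

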